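# Shim a rocking colony counter

## Robot

A 6-joint arm with a two-finger parallel gripper is mounted at the origin on a cart in front of the work surface, level with it; the furniture and walls round the work are solid. World frame = base frame: x ahead of the robot, y to its left, z up, the work surface at z = 0. Lengths are in m, angles in rad, forces in N, time in s.
With the tool pointing down it reaches from about 0.325 to 0.9 m from the base axis. Payload 6.1 kg.
Tool frame: the origin (TCP) lies on the centre line of the jaws, within the pads' length; the fingertips stand 14 mm ahead of it and the grasp point (between the pads) lies 5 mm behind it; z points along the fingers, y is the line along which they close (so a half turn about z gives the same grasp; the last joint's range is limited). The gripper opens to 87 mm and grips with 3 to 60 N. Pads are 19 mm wide; open, the fingers measure 117 mm over their backs; the gripper's body (75 mm by 190 mm) begins 51 mm behind the grasp point.
Start: joints at [1.166, 0.22, 1.526, -0, 1.395, -0.126], TCP at [0.172, 0.601, 0.237] pointing down, gripper open.
Joint ranges: [-2.98, 2.98], [-0.91, 2.08], [0.09, 2.57], [-1.24, 4.39], [0.2, 2.65], [-2.68, 2.68]. Speed limits (rad/s): [2.57, 2.57, 3.01, 3.14, 3.14, 3.14].

## Interface

Orientations are given as a 3x3 rotation matrix whose columns are the frame's x, y, z axes.
In Python, from plant import ctrl, viewer, order gives the robot as it stands. The module is installed in compiled form; this text tells all that it offers.
- The arm moves only by the tool move_arm, never from a script. Its argument "moves" is a list of rows, each a list of 3 entries, a list of its own where there are three numbers: the closure, from 0 (fully open) to 1 (shut), then the shift along the world's x, y, z in m, then the turn, a rotation vector about the world's x, y, z in degrees. A call has exactly 10 rows; each row shifts and turns the commanded pose from where the row before left it; what a row does not reach is not made up. A row lasts 1/12 s, in which the tool goes at most 41.7 mm and 7.16 degrees, less where a joint would pass 70% of its speed; a pose out of reach is approached as far as the arm can. A call with a gripper value outside its range is refused whole. The fingers move at their own pace and stop on an object; "grip_force" is the grip in N (left out, the last holds). Time passes only in rows, so rows that do not move let the fingers close, or fill a call up. It gives the time, the measured TCP pose, the force, the opening and the grip force at its end, in the units of the state.
- ctrl.read_state(): the state, without advancing time (a new reading comes with each control period).
- viewer.capture(name): name is "scene" or "side" or "wrist"; returns a dict with "frame" (480x640x3 uint8, blue, green, red), "camera_matrix" (3x3 intrinsics, pixels), "R" (3x3) and "t" (3): a world point X has camera coordinates R X + t; the wrist camera has in their place "T_tool_cam" (4x4, takes a point from camera to tool coordinates, whose origin is the TCP and whose axes are the flange's). Camera axes: x right, y down, z forward; pixel columns grow to the right and rows downward; lengths in m; the calibration is good to about 2 mm. A picture is of the moment at which its call begins: read the wrist's pose just before it. There is no depth.
- order.finish_job(): hands the job in; it is judged then, once.
The state is a dict: "time_s": time; "q": joint angles; "qvel": joint speeds; "joint_torque": joint torques, N m; "ee_pos": TCP position; "tcp_rot": TCP orientation; "wrist_force": force on the tool from outside, world axes, zero at the start; "ft_torque": the same for the moment, N m; "finger_gap": finger opening in m; "grasp_force": force on a finger pad.
Only numpy, scipy, OpenCV 4.12 (cv2) and the standard library are available. Lean on these libraries where they do the work, as an engineer would, in place of code of your own. Each camera call takes 0.05 s, during which the arm holds its last target. There are 200 camera calls.

## Task

The colony counter rocks because its front left foot is seized short. Slide the flat green packer under that foot and let it go, then slide the yellow tapered shim, thin end first, in on top of the packer by feel until the foot bears on it snugly but the counter is not jacked up, and let it go; last, press down lightly with the fingertips on the counter's front left corner to check that it no longer rocks. Do not shove the counter, shake the plate off its stage or disturb the other things.

Things in the scene. Friction and masses are not known exactly. Their poses are not given: they have to be found in the camera images.
- counter: colony counter: grey box, dark base, 180 mm deep (x) by 210 wide (y), flat top 58 mm and underside 20 mm above the bench, 2.2 kg. Origin at bench level under its middle; x from its front face (dark display) to its back, y to its left. Rubber feet 18 mm across at x +-70, y +-85 mm. A lens on an arm, up to 140 mm high, is folded over the back right corner; the top is otherwise bare but for the plate
- foot_spot (a point): point at bench level on the axis of the seized front left foot (20 mm in from the counter's front and left edges). Its pad hangs 9 to 12 mm above the bench (how much is not told); the counter rests level on the other three. It should end up bearing 1 to 7 N on the wedge; at about 9 N its two neighbours begin to lift. Axes as the counter's
- corner_top (a point): point on the counter's flat top straight above the short foot, 58 mm up: the place to press, with 5 to 20 N. Unshimmed, about 4 N here rocks the counter down on its short foot
- packer: flat green plastic packer, 90 mm long (x) by 34 wide (y) by 6 thick, 30 g, lying flat on the bench; origin in the middle of its underside. Either end may go first (one has three fine lines across it)
- wedge: yellow plastic tapered shim, 105 mm long (x), 40 wide (y), 30 g; origin in the middle of its flat underside, x to the thin end. From x = -52.5 to -12.5 mm it is 7.5 mm thick, then the top, scored with six dark lines, slopes evenly to 1.5 mm at x = +52.5. Too thin to fill the gap without the packer. It balances 10 mm behind the origin, so it tips off the packer if let go before it is well on
- wedge_nose (a point): middle of the thin end's lower edge, 52.5 mm ahead of the wedge's origin. Plastic slides on plastic and rubber at about 0.6 times the load, so pushing the wedge in costs about 1.2 N per newton that the foot bears on it. That load grows from nothing to about 7 N over some 10 mm of travel after the foot first touches; 11 mm of travel lift by 1 mm
- plate: pink agar plate with lid, 93 mm across and 16 mm high, lying loose on the counter's round reading stage inside a 5 mm rim; origin in the middle of its underside
- stage (a point): centre of the reading stage, where the plate lies (12 mm behind and 4 mm right of the counter's middle, 60 mm up)
- dropper_brown: brown dropper bottle, 31 mm across and 88 mm high, right of the counter; a bystander (origin: middle of the underside)
- dropper_white: white dropper bottle with red cap, 31 mm across and 88 mm high, right of the counter; a bystander
- tape: roll of orange tape, 58 mm across, 19 mm high; a bystander
- bench_timer: white bench timer, 64 mm square, 20 mm high; a bystander
- reading_lens: black hand lens lying flat, 145 by 64 mm, 9 mm high, left of the counter; a bystander
- pen: red and white marker lying on the bench near the robot, 138 mm long; a bystander
Things that resemble listed ones, but are neither listed nor needed, are in the scene too. What is meant by the wedge is not blue, brown or red, and is the larger of those in its own colour.

How it is judged:
By the outcome, as a careful person would: the job done as asked, in the order asked, and still so for the second after the job is handed in, with the robot touching nothing.
It also fails if it takes over 64 s, if anything falls off the work surface, if the arm or the gripper's body presses on something with over 40 N, if the wrist force passes 120 N, or if a joint passes its speed limit or range.

## Working session

There is one attempt and no reset: what is moved stays moved. The work goes in short steps, Python scripts to look and compute and a tool call to move; the robot and the scene stay as the last step left them, time stands still between calls to the robot, and variables do not carry over. Pictures are saved under pics/ and viewed, at most 10 in all, crops included, and the job is handed in when it is done.

Besides the shell and the picture viewer there is one more tool, called after "Request:" by a JSON object that holds its "fn" and its "kwargs". move_arm: Moves the arm, as the interface text tells. Its arguments: {"type":"object","properties":{"moves":{"type":"array"},"grip_force":{"type":"number"}},"required":["moves"]}

```bash
mkdir -p pics; python3 - <<'E'
from plant import ctrl, viewer
import cv2, pickle
s=ctrl.read_state(); print(s['time_s'],s['ee_pos'],s['tcp_rot'],s['wrist_force'],s['finger_gap'])
for n in ['scene','side']:
    c=viewer.capture(n); cv2.imwrite(f'pics/{n}0.png',c['frame']); pickle.dump(c,open(f'{n}0.pkl','wb')); print(n,c['camera_matrix'],c['R'],c['t'])
E
```

```text
0.0 [0.17175343 0.60033158 0.23544194] [[-9.61399664e-01  2.75154769e-01 -7.34751533e-04]
 [ 2.75155663e-01  9.61398058e-01 -1.77040863e-03]
 [ 2.19252320e-04 -1.90424130e-03 -9.99998163e-01]] [-0.1236995  -0.31269098 -0.01676576] 0.0872849511755807
scene [[483.71037164   0.         322.91005613]
 [  0.         483.71037164 237.72066342]
 [  0.           0.           1.        ]] [[ 0.58067474 -0.81378443  0.02391132]
 [-0.4201047  -0.32466448 -0.84741077]
 [ 0.69737284  0.48202477 -0.53039913]] [-0.26452545  0.2667097   0.90418359]
side [[448.3897675    0.         316.82635246]
 [  0.         448.3897675  247.23826582]
 [  0.           0.           1.        ]] [[-0.97881662 -0.20404003 -0.0169023 ]
 [-0.07667194  0.44185029 -0.89380632]
 [ 0.18984056 -0.87357655 -0.44813456]] [0.51795185 0.06479698 1.15039054]
```

View pics/scene0.png

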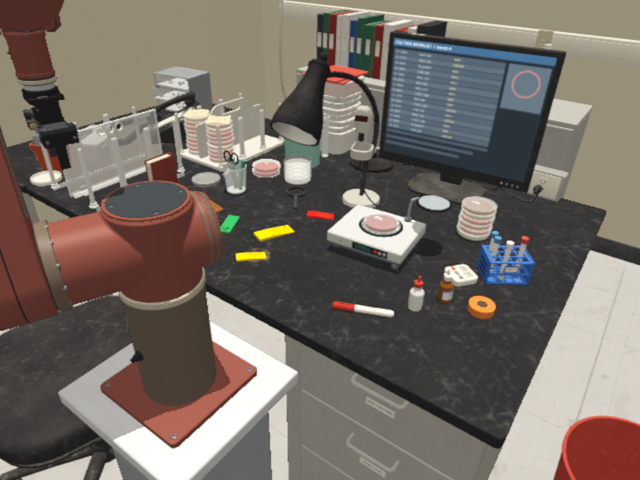

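View pics/side0.png

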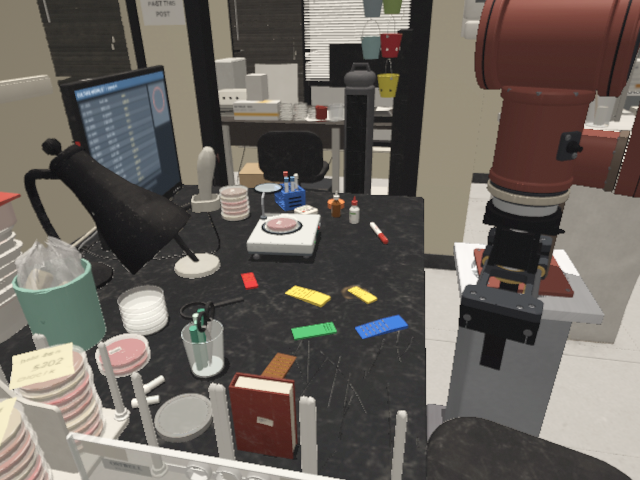

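The scene view shows two yellow shims at about (273,233) and (252,257), the green packer at (230,223), and the counter at (377,235). The side view shows the yellow pair at (307,296) and (360,295), green at (314,331), the counter at (285,235), plus red, blue and brown decoys. Next I measure the masks.

```bash
cat > h.py <<'E'
import numpy as np, cv2, pickle
def ray(c,uv,z):
    d=c['R'].T@np.linalg.inv(c['camera_matrix'])@np.array([uv[0],uv[1],1.]); o=-c['R'].T@c['t']
    return o+d*(z-o[2])/d[2]
def proj(c,X):
    p=c['camera_matrix']@(c['R']@np.array(X)+c['t']); return p[:2]/p[2]
def blobs(c,lo,hi,amin=60):
    m=cv2.inRange(cv2.cvtColor(c['frame'],cv2.COLOR_BGR2HSV),np.array(lo),np.array(hi))
    m=cv2.morphologyEx(m,cv2.MORPH_CLOSE,np.ones((5,5)))
    return [k for k in cv2.findContours(m,cv2.RETR_EXTERNAL,cv2.CHAIN_APPROX_NONE)[0] if cv2.contourArea(k)>amin]
def rect(c,k,z):
    P=np.array([ray(c,p[0],z)[:2] for p in k]); (x,y),(w,h),a=cv2.minAreaRect((P*1000).astype(np.float32))
    if w<h: w,h,a=h,w,a+90
    return np.round([x,y,w,h,a],1)
E
python3 - <<'E'
from h import *
for n in ['scene','side']:
    c=pickle.load(open(n+'0.pkl','rb'))
    for nm,lo,hi,z in [('yellow',(22,120,120),(34,255,255),.005),('green',(45,120,80),(80,255,255),.006)]:
        for k in blobs(c,lo,hi):
            print(n,nm,k.reshape(-1,2).mean(0).round(),rect(c,k,z))
    f=c['frame']
    o=(215,180) if n=='scene' else (230,205)
    w,h=(220,95) if n=='scene' else (200,150)
    cv2.imwrite(f'{n}crop.png',cv2.resize(f[o[1]:o[1]+h,o[0]:o[0]+w],None,fx=3.6 if n=='scene' else 3,fy=3.6 if n=='scene' else 3,interpolation=cv2.INTER_CUBIC))
a=cv2.imread('scenecrop.png');cv2.imwrite('pics/crop1.png',a)
E
```

```text
scene yellow [250. 256.] [379.4 176.2  78.8  40.5 136.3]
scene yellow [273. 232.] [504.9 206.6 107.1  55.6 155.3]
scene green [229. 223.] [460.7 335.9  97.4  38.3  25.3]
side yellow [362. 294.] [381.6 179.7  76.5  36.6 138.6]
side yellow [308. 295.] [507.9 205.7 106.6  52.4 157.2]
side yellow [388.  84.] [  570.6 -3905.8  1821.7   236.7    94.8]
side green [313. 330.] [465.3 339.5  90.9  40.5  25.5]
```

View pics/crop1.png

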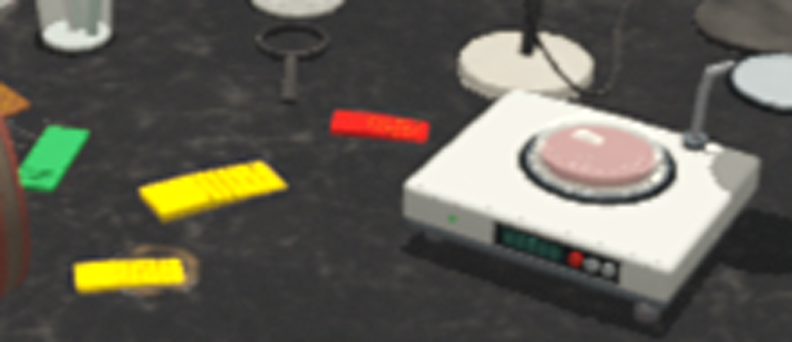

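The larger yellow one, at scene (273,233), is 107 mm long. The other, at (252,257), is about 77 mm, so the larger is the wedge; its scored thin end points right, toward the counter. The green packer is at (230,223), with its lines at the lower end. The counter's front left top corner is at about scene (327,233). Next I get the counter pose.

```bash
cat >> h.py <<'E'
from scipy.optimize import least_squares
E
python3 - <<'E'
from h import *
g={'scene':[(327.5,232.8),(398.9,255.6),(356.7,205.6),(426.1,223.9)]}
c=pickle.load(open('scene0.pkl','rb'))
for p in g['scene']: print(ray(c,p,.058).round(4))
# contour-quad of white top in both
for n,seed in [('scene',(350,222)),('side',(262,238))]:
    c=pickle.load(open(n+'0.pkl','rb'))
    hsv=cv2.cvtColor(c['frame'],cv2.COLOR_BGR2HSV)
    print(n,hsv[seed[1],seed[0]])
    m=np.zeros((482,642),np.uint8); f=c['frame'].copy()
    cv2.floodFill(f,m,seed,(0,0,255),(8,)*3,(8,)*3,4|cv2.FLOODFILL_FIXED_RANGE)
    k=max(cv2.findContours(m[1:-1,1:-1],cv2.RETR_EXTERNAL,cv2.CHAIN_APPROX_NONE)[0],key=cv2.contourArea)
    print(cv2.contourArea(k)); hu=cv2.convexHull(k)
    P=np.array([ray(c,p[0],.058)[:2] for p in hu])
    print(rect(c,hu,.058), cv2.approxPolyDP(hu,4,True).reshape(-1,2).tolist())
    print([ray(c,p[0],.058)[:2].round(4).tolist() for p in cv2.approxPolyDP(hu,4,True)])
cv2.imwrite('pics/crop2.png',cv2.imread('sidecrop.png'))
E
```

```text
[0.5217 0.0343 0.058 ]
[ 0.5411 -0.1635  0.058 ]
[0.6951 0.0538 0.058 ]
[ 0.7225 -0.1499  0.058 ]
scene [ 25  12 248]
2238.0
[627.4 -53.3 201.6 171.5  95.4] [[329, 230], [359, 205], [402, 218], [416, 234], [399, 253]]
[[0.5356, 0.0393], [0.7022, 0.0505], [0.7111, -0.0831], [0.6581, -0.1516], [0.5514, -0.1583]]
side [ 22  12 242]
852.0
[631.2 -49.2 198.8 171.1  95.3] [[318, 215], [310, 243], [248, 241], [260, 220]]
[[0.5568, -0.1549], [0.5387, 0.0386], [0.7065, 0.0552], [0.7199, -0.0884]]
```

View pics/crop2.png

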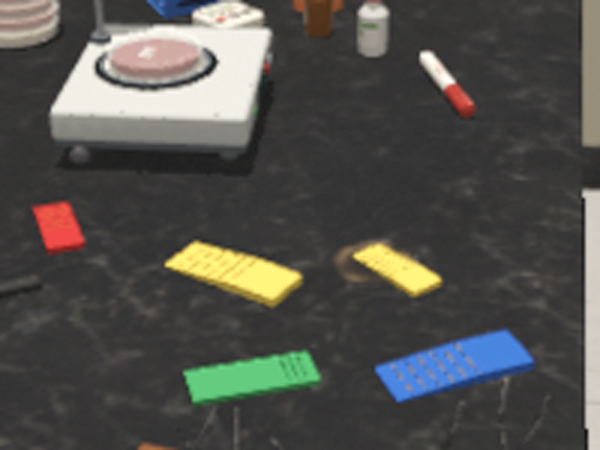

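The side crop agrees: the wedge's scored thin end points toward the counter, and the packer's lines are at its robot-side end. Counter centre ≈ (0.630, −0.051), yaw ≈ 5.4°, foot ≈ (0.552, 0.027). I'll insert from the front along the counter's x. First I hover over the packer's near end for a close look.

Request:
{"fn": "move_arm", "kwargs": {"moves": [[0, [0.0258, -0.0278, -0.002], [0, 0, 4.1]], [0, [0.0258, -0.0278, -0.002], [0, 0, 4.1]], [0, [0.0258, -0.0278, -0.002], [0, 0, 4.1]], [0, [0.0258, -0.0278, -0.002], [0, 0, 4.1]], [0, [0.0258, -0.0278, -0.002], [0, 0, 4.1]], [0, [0.0258, -0.0278, -0.002], [0, 0, 4.1]], [0, [0.0258, -0.0278, -0.002], [0, 0, 4.1]], [0, [0.0258, -0.0278, -0.002], [0, 0, 4.1]], [0, [0.0258, -0.0278, -0.002], [0, 0, 4.1]], [0, [0.0258, -0.0278, -0.002], [0, 0, 4.1]]], "grip_force": 15}}

```text
time_s: 0.93
ee_pos: [0.4307, 0.3212, 0.2162]
tcp_rot: [[-0.905, -0.426, -0.0], [-0.426, 0.905, -0.0], [0.0, 0.0, -1.0]]
wrist_force: [0.7, 0.9, -0.1]
finger_gap: 0.087
grasp_force: 0.0
```

```bash
cat >> h.py <<'E'
def wrist(save=None):
    from plant import ctrl, viewer
    s=ctrl.read_state(); c=viewer.capture('wrist'); T=c['T_tool_cam']
    Rw=s['tcp_rot']@T[:3,:3]; o=s['tcp_rot']@T[:3,3]+s['ee_pos']
    c['R']=Rw.T; c['t']=-Rw.T@o
    if save: cv2.imwrite(save,c['frame'])
    return s,c
def st(s):
    R=s['tcp_rot']; print('t',round(s['time_s'],2),'p',s['ee_pos'].round(4),'yaw_y',np.degrees(np.arctan2(R[1,1],R[0,1])).round(1),'z',R[:,2].round(3),'F',np.round(s['wrist_force'],2),'gap',round(s['finger_gap'],4),'g',np.round(s['grasp_force'],1))
E
python3 - <<'E'
from h import *
s,c=wrist('pics/w1.png'); st(s)
for k in blobs(c,(45,120,60),(80,255,255),300): print('green',rect(c,k,.006),k.reshape(-1,2).mean(0))
for k in blobs(c,(22,120,100),(34,255,255),300): print('yel',rect(c,k,.006),k.reshape(-1,2).mean(0))
E
```

```text
t 0.93 p [0.4307 0.3212 0.2162] yaw_y 115.2 z [-0. -0. -1.] F [ 0.72  0.85 -0.12] gap 0.087 g 0.0
green [453.  332.8  65.8  33.9  26. ] [328.33796296 233.36574074]
yel [506.5 207.2 105.2  41.3 157. ] [162.84794275 238.36135957]
```

View pics/w1.png

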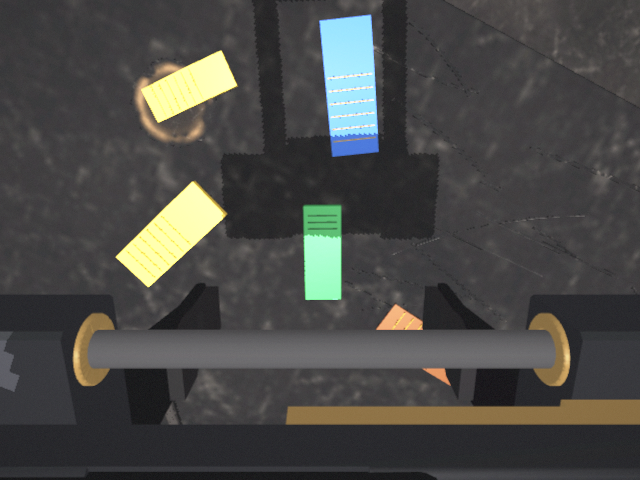

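The wrist view shows the packer with corners (304,205), (341,205), (341,299) and (304,299), its lined end toward the robot (up in the image), partly in the gripper's shadow. The wedge runs from (117,257) to (225,213), with its thin scored end at lower left.

```bash
python3 - <<'E'
from h import *
s,c=wrist()
for u in [(304,205.5),(341,205.5),(341.5,299.5),(304,299.5),(322.5,205.5),(322.7,299.5)]: print(ray(c,u,.006).round(4))
print('wedge lo edge', [ray(c,u,z).round(4) for u,z in [((117,257),.0015),((148,287),.0015),((226,213),.0075),((194,182),.0075)]])
print(proj(c,[*s['ee_pos'][:2],.006]))
E
```

```text
[0.4355 0.2989 0.006 ]
[0.4216 0.3282 0.006 ]
[0.5015 0.3679 0.006 ]
[0.5166 0.3362 0.006 ]
[0.4285 0.3136 0.006 ]
[0.5091 0.3521 0.006 ]
wedge lo edge [array([0.5542, 0.1634, 0.0015]), array([0.5702, 0.1989, 0.0015]), array([0.4707, 0.2397, 0.0075]), array([0.4573, 0.2047, 0.0075])]
[322.16481954 213.39914252]
```

Request:
{"fn": "move_arm", "kwargs": {"moves": [[0.35, [0.0035, -0.0015, -0.02], [0, 0, 0]], [0.35, [0.0035, -0.0015, -0.02], [0, 0, 0.3]], [0.35, [0, 0, -0.03], [0, 0, 0]], [0.35, [0, 0, -0.03], [0, 0, 0]], [0.35, [0, 0, -0.03], [0, 0, 0]], [0.35, [0, 0, -0.03], [0, 0, 0]], [0.35, [0, 0, -0.02], [0, 0, 0]], [0.35, [0, 0, -0.01], [0, 0, 0]], [0.35, [0, 0, -0.005], [0, 0, 0]], [0.35, [0, 0, 0], [0, 0, 0]]], "grip_force": 15}}

```text
time_s: 1.87
ee_pos: [0.4363, 0.3199, 0.0208]
tcp_rot: [[-0.904, -0.428, -0.001], [-0.428, 0.904, -0.001], [0.002, 0.0, -1.0]]
wrist_force: [-0.5, -0.1, 0.6]
finger_gap: 0.0568
grasp_force: 0.0
```

Request:
{"fn": "move_arm", "kwargs": {"moves": [[0.35, [0, 0, -0.002], [0, 0, 0]], [0.35, [0, 0, -0.002], [0, 0, 0]], [0.35, [0, 0, -0.001], [0, 0, 0]], [0.35, [0, 0, 0], [0, 0, 0]], [0.7, [0, 0, 0], [0, 0, 0]], [0.7, [0, 0, 0], [0, 0, 0]], [0.7, [0, 0, 0], [0, 0, 0]], [0.7, [0, 0, 0], [0, 0, 0]], [0.7, [0, 0, 0], [0, 0, 0]], [0.7, [0, 0, 0], [0, 0, 0]]], "grip_force": 15}}

```text
time_s: 2.7
ee_pos: [0.4371, 0.3199, 0.0167]
tcp_rot: [[-0.904, -0.428, 0.0], [-0.428, 0.904, 0.0], [-0.0, 0.0, -1.0]]
wrist_force: [-0.6, -0.1, 0.9]
finger_gap: 0.0341
grasp_force: 14.7
```

```bash
python3 - <<'E'
from h import *
from plant import ctrl
st(ctrl.read_state())
E
```

```text
t 2.7 p [0.4371 0.3199 0.0167] yaw_y 115.3 z [ 0.  0. -1.] F [-0.62 -0.07  0.91] gap 0.0341 g 14.7
```

Request:
{"fn": "move_arm", "kwargs": {"moves": [[0.7, [0, 0, 0.015], [0, 0, 0]], [0.7, [-0.012, 0, 0.015], [0, 0, 0]], [0.7, [0, -0.038, 0], [0, 0, -2.5]], [0.7, [0, -0.038, 0], [0, 0, -2.5]], [0.7, [0, -0.038, 0], [0, 0, -2.5]], [0.7, [0, -0.038, 0], [0, 0, -2.5]], [0.7, [0, -0.038, 0], [0, 0, -2.5]], [0.7, [0, -0.038, 0], [0, 0, -2.5]], [0.7, [0, -0.038, 0], [0, 0, -2.5]], [0.7, [0, -0.038, 0], [0, 0, -2.4]]]}}

```text
time_s: 3.53
ee_pos: [0.4247, 0.0142, 0.0467]
tcp_rot: [[-0.996, -0.093, 0.001], [-0.093, 0.996, -0.0], [-0.001, -0.0, -1.0]]
wrist_force: [0.7, -0.0, -0.2]
finger_gap: 0.0337
grasp_force: 14.7
```

```bash
python3 - <<'E'
from h import *
from plant import ctrl,viewer
st(ctrl.read_state())
a=viewer.capture('scene'); pickle.dump(a,open('scene1.pkl','wb')); b=viewer.capture('side'); pickle.dump(b,open('side1.pkl','wb'))
st(ctrl.read_state())
for n,c in (('scene',a),('side',b)):
    for k in blobs(c,(45,120,60),(80,255,255),40): print(n,rect(c,k,.038),k.reshape(-1,2).mean(0).round())
I=np.vstack([cv2.resize(a['frame'][185:285,300:440],(560,400)),]); J=cv2.resize(b['frame'][195:285,230:400],(680,360))
cv2.imwrite('pics/a1.png',cv2.resize(np.hstack([cv2.resize(I,(420,300)),cv2.resize(J,(567,300))]),(800,243)))
E
```

```text
t 3.53 p [0.4247 0.0142 0.0467] yaw_y 95.3 z [ 0.001 -0.    -1.   ] F [ 0.68 -0.01 -0.19] gap 0.0337 g 14.7
t 3.63 p [0.4254 0.0112 0.0469] yaw_y 95.0 z [ 0.001 -0.002 -1.   ] F [-0.46 -0.09 -0.42] gap 0.034 g 14.7
scene [431.4  24.   75.   30.4  33. ] [311. 258.]
scene [474.2   4.5  46.9  17.3  25.1] [325. 251.]
scene [2308.5 1019.8  449.8   86.6   30.4] [364.  65.]
side [469.8  22.2  67.7  35.7   9.8] [337. 249.]
```

View pics/a1.png

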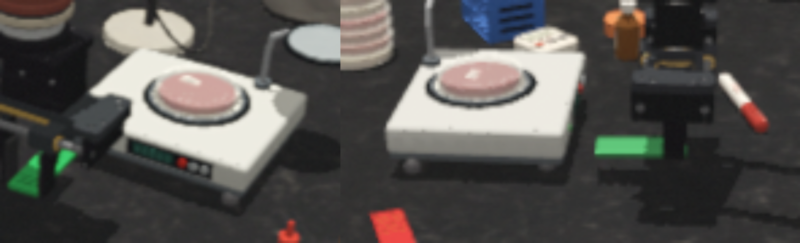

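The packer is held in front of the counter: in the side part of the montage it spans x 597–690, and the front left foot shows at (550,160). I'll check the foot location and the state noise.

```bash
python3 - <<'E'
from h import *
from plant import ctrl,viewer
for i in range(4):
    viewer.capture('side'); st(ctrl.read_state())
c=pickle.load(open('side0.pkl','rb'))
print('FLfoot',ray(c,(306.7,256),.012).round(4),'BLfoot',ray(c,(256,256.7),.004).round(4))
g=lambda x,y,z:[.630+x*.9956-y*.094,-.051+x*.094+y*.9956,z]
for n in('side','scene'):
    c=pickle.load(open(n+'0.pkl','rb')); print(n,[proj(c,g(*p)).round(1).tolist() for p in[(-.09,.105,.058),(-.09,-.105,.058),(.09,.105,.058),(-.09,.105,.02),(-.07,.085,.01)]])
# strong edges positions near left face in side: column profile
c=pickle.load(open('side0.pkl','rb')); G=cv2.cvtColor(c['frame'],cv2.COLOR_BGR2GRAY)
print(G[234:264:1,290].tolist()); print(G[246,296:330].tolist())
E
```

```text
t 3.68 p [0.4252 0.0134 0.0468] yaw_y 95.1 z [ 0.001 -0.    -1.   ] F [-0.59  0.47 -0.38] gap 0.0336 g 14.7
t 3.73 p [0.4251 0.0149 0.0466] yaw_y 95.2 z [ 0.  0. -1.] F [ 0.97 -0.3  -0.32] gap 0.0337 g 14.7
t 3.78 p [0.4249 0.0159 0.0465] yaw_y 95.4 z [-0.  0. -1.] F [-0.3   0.07  0.08] gap 0.034 g 14.7
t 3.83 p [0.4248 0.0166 0.0464] yaw_y 95.5 z [-0.  0. -1.] F [-0.95 -0.86 -0.63] gap 0.0341 g 14.7
FLfoot [0.5515 0.0275 0.012 ] BLfoot [0.693  0.0411 0.004 ]
side [[312.5, 244.3], [320.7, 214.0], [246.0, 242.0], [312.8, 257.0], [306.5, 256.5]]
scene [[326.1, 230.1], [400.9, 254.0], [357.0, 202.9], [325.7, 242.3], [335.7, 244.2]]
[209, 240, 239, 239, 240, 239, 240, 240, 238, 228, 196, 141, 138, 136, 132, 132, 132, 131, 117, 72, 64, 50, 33, 35, 36, 34, 32, 34, 37, 53]
[138, 139, 138, 138, 138, 138, 138, 138, 137, 138, 137, 137, 135, 136, 135, 133, 126, 117, 77, 35, 35, 34, 49, 54, 55, 56, 57, 57, 57, 55, 54, 54, 55, 57]
```

Request:
{"fn": "move_arm", "kwargs": {"moves": [[0.7, [0, -0.001, -0.008], [0, 0, 0]], [0.7, [0, 0, -0.008], [0, 0, 0]], [0.7, [0, 0, -0.006], [0, 0, 0]], [0.7, [0, 0, -0.004], [0, 0, 0]], [0.7, [0, 0, -0.002], [0, 0, 0]], [0.7, [0, 0, -0.001], [0, 0, 0]], [0.7, [0.006, 0.0006, 0], [0, 0, 0]], [0.7, [0.006, 0.0006, 0], [0, 0, 0]], [0.7, [0, 0, 0], [0, 0, 0]], [0.7, [0, 0, 0], [0, 0, 0]]]}}

```text
time_s: 4.67
ee_pos: [0.4381, 0.0159, 0.018]
tcp_rot: [[-0.996, -0.095, 0.001], [-0.095, 0.996, -0.0], [-0.001, -0.0, -1.0]]
wrist_force: [0.0, 0.8, -0.4]
finger_gap: 0.0337
grasp_force: 14.7
```

Request:
{"fn": "move_arm", "kwargs": {"moves": [[0.7, [0.007, 0.0007, 0], [0, 0, 0]], [0.7, [0.007, 0.0007, 0], [0, 0, 0]], [0.7, [0.007, 0.0007, 0], [0, 0, 0]], [0.7, [0.007, 0.0007, 0], [0, 0, 0]], [0.7, [0.005, 0.0005, 0], [0, 0, 0]], [0.7, [0, 0, 0], [0, 0, 0]], [0.7, [0, 0, 0], [0, 0, 0]], [0.7, [0, 0, 0], [0, 0, 0]], [0.7, [0, 0, 0], [0, 0, 0]], [0.7, [0, 0, 0], [0, 0, 0]]]}}

```text
time_s: 5.5
ee_pos: [0.4696, 0.0194, 0.0174]
tcp_rot: [[-0.996, -0.094, -0.0], [-0.094, 0.996, 0.0], [0.0, 0.0, -1.0]]
wrist_force: [-0.6, 0.6, -1.1]
finger_gap: 0.0336
grasp_force: 14.7
```

```bash
python3 - <<'E'
from h import *
from plant import ctrl,viewer
st(ctrl.read_state())
b=viewer.capture('side'); st(ctrl.read_state())
for k in blobs(b,(45,120,40),(80,255,255),40): print(rect(b,k,.007),k.reshape(-1,2).mean(0).round())
cv2.imwrite('pics/a2.png',cv2.resize(b['frame'][205:285,230:370],None,fx=5,fy=5,interpolation=cv2.INTER_CUBIC))
E
```

```text
t 5.5 p [0.4696 0.0194 0.0174] yaw_y 95.4 z [-0.  0. -1.] F [-0.58  0.64 -1.11] gap 0.0336 g 14.7
t 5.55 p [0.4697 0.0194 0.0175] yaw_y 95.4 z [-0.  0. -1.] F [-0.36 -1.43 -0.55] gap 0.0339 g 14.7
[514.8  31.9  67.5  40.2   9.9] [320. 259.]
```

View pics/a2.png

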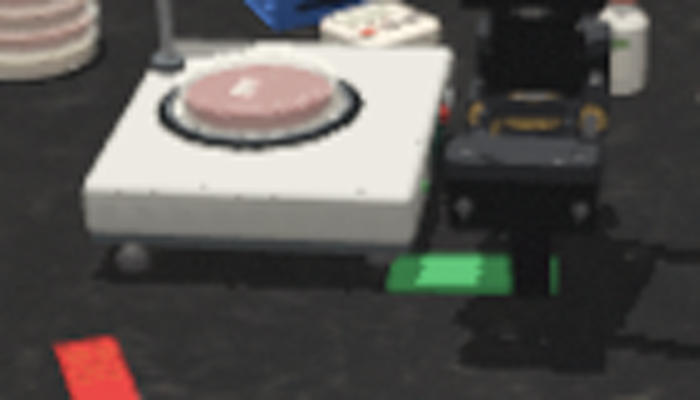

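The side view shows the packer's leading end at (387,290), right at the foot. It is square to the counter and not snagging. I push on 26 mm, lower it and release.

Request:
{"fn": "move_arm", "kwargs": {"moves": [[0.7, [0.006, 0.0006, 0], [0, 0, 0]], [0.7, [0.006, 0.0006, 0], [0, 0, 0]], [0.7, [0.006, 0.0006, 0], [0, 0, 0]], [0.7, [0.005, 0.0005, 0], [0, 0, 0]], [0.7, [0.003, 0.0003, -0.0005], [0, 0, 0]], [0.7, [0, 0, -0.0005], [0, 0, 0]], [0.7, [0, 0, 0], [0, 0, 0]], [0.7, [0, 0, 0], [0, 0, 0]], [0.7, [0, 0, 0], [0, 0, 0]], [0.7, [0, 0, 0], [0, 0, 0]]]}}

```text
time_s: 6.38
ee_pos: [0.496, 0.0219, 0.0167]
tcp_rot: [[-0.996, -0.095, 0.0], [-0.095, 0.996, -0.0], [-0.0, -0.0, -1.0]]
wrist_force: [0.6, -0.6, 1.5]
finger_gap: 0.0335
grasp_force: 14.7
```

Request:
{"fn": "move_arm", "kwargs": {"moves": [[0.45, [0, 0, 0], [0, 0, 0]], [0.45, [0, 0, 0], [0, 0, 0]], [0.45, [0, 0, 0], [0, 0, 0]], [0.45, [0, 0, 0], [0, 0, 0]], [0.4, [0, 0, 0.004], [0, 0, 0]], [0.4, [0, 0, 0.01], [0, 0, 0]], [0.4, [0, 0, 0.02], [0, 0, 0]], [0.4, [-0.005, 0.02, 0.03], [0, 0, 0]], [0.4, [-0.01, 0.03, 0.02], [0, 0, -3.5]], [0.4, [-0.01, 0.03, 0.02], [0, 0, -3.5]]]}}

```text
time_s: 7.22
ee_pos: [0.4715, 0.1023, 0.1231]
tcp_rot: [[-0.999, 0.032, 0.002], [0.032, 0.999, 0.0], [-0.002, 0.0, -1.0]]
wrist_force: [0.4, -0.6, -0.7]
finger_gap: 0.0523
grasp_force: 0.0
```

Request:
{"fn": "move_arm", "kwargs": {"moves": [[0.3, [-0.001, 0.025, 0.02], [0, 0, -4.3]], [0.3, [-0.001, 0.025, 0.02], [0, 0, -4.3]], [0.3, [-0.001, 0.025, 0], [0, 0, -4.3]], [0.3, [-0.001, 0.025, 0], [0, 0, -4.3]], [0.3, [0, 0.02, 0], [0, 0, -4.3]], [0.3, [0, 0, 0], [0, 0, 0]], [0.3, [0, 0, 0], [0, 0, 0]], [0.3, [0, 0, 0], [0, 0, 0]], [0.3, [0, 0, 0], [0, 0, 0]], [0.3, [0, 0, 0], [0, 0, 0]]]}}

```text
time_s: 8.05
ee_pos: [0.4671, 0.221, 0.1606]
tcp_rot: [[-0.92, 0.393, -0.0], [0.393, 0.92, -0.0], [-0.0, -0.0, -1.0]]
wrist_force: [1.0, 0.8, -0.6]
finger_gap: 0.061
grasp_force: 0.0
```

```bash
python3 - <<'E'
from h import *
s,c=wrist('w2.png'); st(s); print(proj(c,[*s['ee_pos'][:2],.007]))
for k in blobs(c,(20,90,50),(36,255,255),300): 
    print('yel',rect(c,k,.006),k.reshape(-1,2).mean(0)); q=cv2.approxPolyDP(cv2.convexHull(k),6,True).reshape(-1,2); print(q.tolist(),[ray(c,u,.006)[:2].round(4).tolist() for u in q])
from plant import viewer
b=viewer.capture('side'); pickle.dump(b,open('side2.pkl','wb'))
for k in blobs(b,(45,120,40),(80,255,255),40): print('green',rect(b,k,.006),k.reshape(-1,2).mean(0).round())
f=b['frame'][205:285,240:400]
cv2.imwrite('pics/a3.png',np.vstack([cv2.resize(f,(560,280)),cv2.resize(c['frame'],(560,320))[:310]]))
E
```

```text
t 8.05 p [0.4671 0.221  0.1606] yaw_y 66.9 z [-0. -0. -1.] F [ 0.99  0.8  -0.56] gap 0.061 g 0.0
[321.45979555 228.80068239]
yel [501.9 209.2  94.1  41.3 156.9] [325.86029412 270.33088235]
[[351, 215], [350, 329], [300, 329], [298, 216]] [[0.4662, 0.2454], [0.5532, 0.2095], [0.5373, 0.1722], [0.4514, 0.2087]]
yel [382.  178.6  74.   30.1 138.2] [220.5234657  142.41155235]
[[213, 86], [254, 101], [227, 199], [190, 187]] [[0.3452, 0.192], [0.365, 0.2137], [0.4191, 0.1656], [0.4005, 0.1447]]
green [530.3  26.8  90.9  40.6  10. ] [314. 259.]
```

View pics/a3.png

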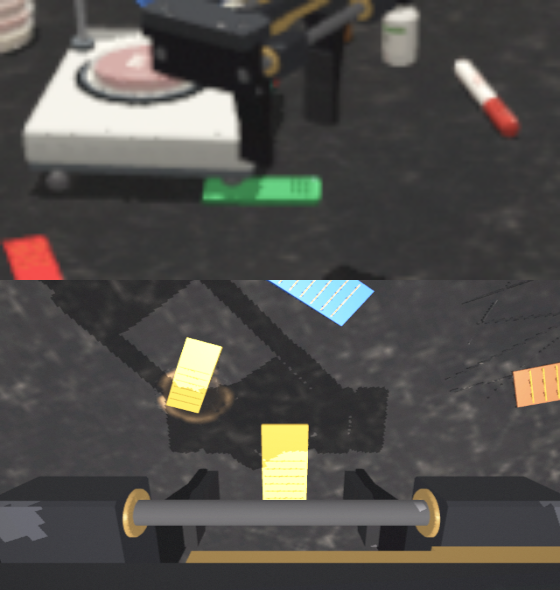

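The packer lies square under the front left corner. In the montage's side part it spans x 203–321, with its lined end out front. Below, the wedge's thick end is at about (285,425), right under the gripper. I descend and grip.

Request:
{"fn": "move_arm", "kwargs": {"moves": [[0.35, [0.0008, 0.002, -0.03], [0, 0, 0]], [0.35, [0, 0, -0.03], [0, 0, 0]], [0.35, [0, 0, -0.03], [0, 0, 0]], [0.35, [0, 0, -0.03], [0, 0, 0]], [0.35, [0, 0, -0.015], [0, 0, 0]], [0.35, [0, 0, -0.007], [0, 0, 0]], [0.35, [0, 0, -0.002], [0, 0, 0]], [0.35, [0, 0, 0], [0, 0, 0]], [0.35, [0, 0, 0], [0, 0, 0]], [0.35, [0, 0, 0], [0, 0, 0]]], "grip_force": 15}}

```text
time_s: 8.98
ee_pos: [0.4692, 0.2243, 0.0182]
tcp_rot: [[-0.92, 0.392, 0.003], [0.392, 0.92, 0.001], [-0.002, 0.002, -1.0]]
wrist_force: [0.0, -0.1, -0.2]
finger_gap: 0.0565
grasp_force: 0.0
```

Request:
{"fn": "move_arm", "kwargs": {"moves": [[0.35, [0, 0, -0.0005], [0, 0, 0]], [0.7, [0, 0, 0], [0, 0, 0]], [0.7, [0, 0, 0], [0, 0, 0]], [0.7, [0, 0, 0], [0, 0, 0]], [0.7, [0, 0, 0], [0, 0, 0]], [0.7, [0, 0, 0], [0, 0, 0]], [0.7, [0, 0, 0], [0, 0, 0]], [0.7, [0, 0, 0], [0, 0, 0]], [0.7, [0, 0, 0], [0, 0, 0]], [0.7, [0, 0, 0], [0, 0, 0]]], "grip_force": 15}}

```text
time_s: 9.82
ee_pos: [0.4679, 0.224, 0.0162]
tcp_rot: [[-0.92, 0.392, 0.0], [0.392, 0.92, 0.0], [-0.0, 0.0, -1.0]]
wrist_force: [-0.4, -0.1, 3.9]
finger_gap: 0.0397
grasp_force: 15.0
```

Request:
{"fn": "move_arm", "kwargs": {"moves": [[0.7, [0, 0, 0.012], [0, 0, 0]], [0.7, [-0.018, 0, 0.018], [0, 0, 3.5]], [0.7, [-0.018, -0.02, 0], [0, 0, 4.0]], [0.7, [-0.018, -0.03, 0], [0, 0, 4.0]], [0.7, [0, -0.03, 0], [0, 0, 4.0]], [0.7, [0, -0.03, 0], [0, 0, 4.0]], [0.7, [0, -0.03, 0], [0, 0, 4.0]], [0.7, [0, -0.03, 0], [0, 0, 3.0]], [0.7, [0, -0.025, 0], [0, 0, 2.0]], [0.7, [0, -0.015, 0], [0, 0, 0]]]}}

```text
time_s: 10.65
ee_pos: [0.4139, 0.0117, 0.0468]
tcp_rot: [[-0.995, -0.095, 0.001], [-0.095, 0.995, -0.001], [-0.001, -0.001, -1.0]]
wrist_force: [0.7, -0.0, -0.6]
finger_gap: 0.0395
grasp_force: 15.0
```

Request:
{"fn": "move_arm", "kwargs": {"moves": [[0.7, [0, 0, 0], [0, 0, 0]], [0.7, [0, 0, 0], [0, 0, 0]], [0.7, [0.004, 0, -0.006], [0, 0, 0]], [0.7, [0.004, 0, -0.006], [0, 0, 0]], [0.7, [0, 0, -0.004], [0, 0, 0]], [0.7, [0, 0, 0], [0, 0, 0]], [0.7, [0, 0, 0], [0, 0, 0]], [0.7, [0, 0, 0], [0, 0, 0]], [0.7, [0, 0, 0], [0, 0, 0]], [0.7, [0, 0, 0], [0, 0, 0]]]}}

```text
time_s: 11.48
ee_pos: [0.4219, 0.014, 0.0302]
tcp_rot: [[-0.995, -0.095, 0.0], [-0.095, 0.995, -0.0], [-0.0, -0.0, -1.0]]
wrist_force: [-0.6, 0.2, 0.1]
finger_gap: 0.0395
grasp_force: 15.0
```

```bash
python3 - <<'E'
from h import *
from plant import ctrl,viewer
c=viewer.capture('side'); st(ctrl.read_state())
for lo,hi in [((20,90,50),(36,255,255)),((45,120,40),(80,255,255))]:
    for k in blobs(c,lo,hi,40): print(rect(c,k,.006),k.reshape(-1,2).mean(0).round())
cv2.imwrite('pics/a4.png',cv2.resize(c['frame'][215:285,250:390],None,fx=5.5,fy=5.5,interpolation=cv2.INTER_CUBIC))
E
```

```text
t 11.53 p [0.4219 0.014  0.0302] yaw_y 95.4 z [ 0. -0. -1.] F [ 0.16 -0.58 -0.09] gap 0.0399 g 15.0
[382.2 182.   79.6  38.8 140.2] [362. 294.]
[480.9  -3.1  89.5  59.7   9.9] [335. 255.]
[  641.6 -4285.8  1263.9   241.3    91.6] [385.  77.]
[529.9  28.2  92.2  43.5   6.2] [314. 260.]
```

View pics/a4.png

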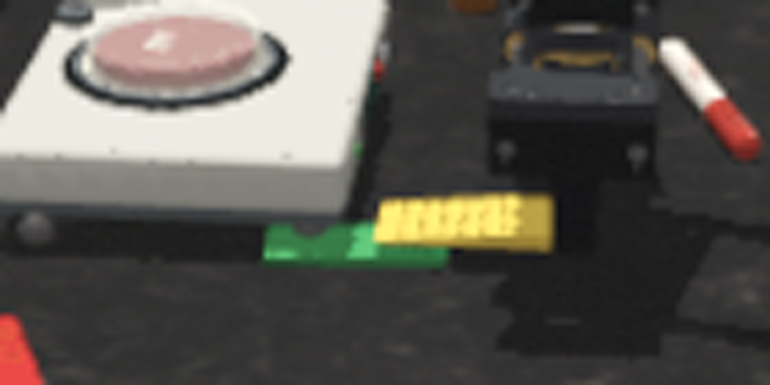

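The wedge is level and lined up with the packer. Its nose is at (378,240), over the packer's outer part, and the foot pad shows above the packer at (305,228). I lower it almost onto the packer and slide in.

Request:
{"fn": "move_arm", "kwargs": {"moves": [[0.7, [0, 0.0006, -0.003], [0, 0, 0]], [0.7, [0, 0, -0.003], [0, 0, 0]], [0.7, [0, 0, -0.001], [0, 0, 0]], [0.7, [0, 0, 0], [0, 0, 0]], [0.7, [0.004, 0.0004, 0], [0, 0, 0]], [0.7, [0.004, 0.0004, 0], [0, 0, 0]], [0.7, [0.004, 0.0004, 0], [0, 0, 0]], [0.7, [0, 0, 0], [0, 0, 0]], [0.7, [0, 0, 0], [0, 0, 0]], [0.7, [0, 0, 0], [0, 0, 0]]]}}

```text
time_s: 12.37
ee_pos: [0.4337, 0.0158, 0.023]
tcp_rot: [[-0.996, -0.095, -0.0], [-0.095, 0.996, 0.0], [0.0, 0.0, -1.0]]
wrist_force: [-0.3, -1.3, -1.2]
finger_gap: 0.0398
grasp_force: 15.0
```

Request:
{"fn": "move_arm", "kwargs": {"moves": [[0.7, [0.004, 0.0004, 0], [0, 0, 0]], [0.7, [0.004, 0.0004, 0], [0, 0, 0]], [0.7, [0.004, 0.0004, 0], [0, 0, 0]], [0.7, [0.004, 0.0004, 0], [0, 0, 0]], [0.7, [0.004, 0.0004, 0], [0, 0, 0]], [0.7, [0.003, 0.0003, 0], [0, 0, 0]], [0.7, [0, 0, 0], [0, 0, 0]], [0.7, [0, 0, 0], [0, 0, 0]], [0.7, [0, 0, 0], [0, 0, 0]], [0.7, [0, 0, 0], [0, 0, 0]]]}}

```text
time_s: 13.2
ee_pos: [0.4565, 0.0181, 0.0229]
tcp_rot: [[-0.996, -0.095, -0.0], [-0.095, 0.996, 0.0], [0.0, 0.0, -1.0]]
wrist_force: [-0.8, -1.3, -0.4]
finger_gap: 0.0397
grasp_force: 15.0
```

```bash
cat >> h.py <<'E'
def avgF(n=5):
    from plant import ctrl, viewer
    A=[]
    for i in range(n):
        viewer.capture('side'); s=ctrl.read_state(); A.append(np.r_[s['wrist_force'],s['ee_pos'],s['ft_torque']])
    A=np.array(A); print('t',round(s['time_s'],2),'F',A[:,:3].mean(0).round(2),'sd',A[:,:3].std(0).round(2),'p',A[:,3:6].mean(0).round(5),'tq',A[:,6:].mean(0).round(3),'gap',round(s['finger_gap'],4))
E
python3 -c "
from h import *
avgF()"
```

```text
t 13.45 F [-0.09  0.12 -0.59] sd [0.39 0.26 0.59] p [0.45666 0.01806 0.02303] tq [ 0.03   0.007 -0.008] gap 0.0392
```

Request:
{"fn": "move_arm", "kwargs": {"moves": [[0.7, [0, 0, -0.0005], [0, 0, 0]], [0.7, [0.002, 0.0002, 0], [0, 0, 0]], [0.7, [0.002, 0.0002, 0], [0, 0, 0]], [0.7, [0.002, 0.0002, 0], [0, 0, 0]], [0.7, [0.001, 0.0001, 0], [0, 0, 0]], [0.7, [0, 0, 0], [0, 0, 0]], [0.7, [0, 0, 0], [0, 0, 0]], [0.7, [0, 0, 0], [0, 0, 0]], [0.7, [0, 0, 0], [0, 0, 0]], [0.7, [0, 0, 0], [0, 0, 0]]]}}

```text
time_s: 14.28
ee_pos: [0.4637, 0.0188, 0.0225]
tcp_rot: [[-0.996, -0.095, -0.0], [-0.095, 0.996, -0.0], [0.0, -0.0, -1.0]]
wrist_force: [-0.2, 0.5, -0.6]
finger_gap: 0.0394
grasp_force: 15.0
```

```bash
python3 -c "
from h import *
avgF(6)"
```

```text
t 14.58 F [ 0.28 -0.03 -0.44] sd [0.48 0.41 0.34] p [0.46375 0.01876 0.02253] tq [0.034 0.016 0.008] gap 0.0396
```

Request:
{"fn": "move_arm", "kwargs": {"moves": [[0.7, [0.002, 0.0002, 0], [0, 0, 0]], [0.7, [0.002, 0.0002, 0], [0, 0, 0]], [0.7, [0.001, 0.0001, 0], [0, 0, 0]], [0.7, [0, 0, 0], [0, 0, 0]], [0.7, [0, 0, 0], [0, 0, 0]], [0.7, [0, 0, 0], [0, 0, 0]], [0.7, [0, 0, 0], [0, 0, 0]], [0.7, [0, 0, 0], [0, 0, 0]], [0.7, [0, 0, 0], [0, 0, 0]], [0.7, [0, 0, 0], [0, 0, 0]]]}}

```text
time_s: 15.42
ee_pos: [0.4684, 0.0193, 0.0223]
tcp_rot: [[-0.996, -0.095, -0.001], [-0.095, 0.996, 0.0], [0.001, 0.0, -1.0]]
wrist_force: [-3.0, -0.9, -0.4]
finger_gap: 0.0399
grasp_force: 15.0
```

```bash
python3 -c "
from h import *
avgF(6)"
```

```text
t 15.72 F [-4.31 -0.15 -0.77] sd [0.45 0.28 0.51] p [0.46843 0.01931 0.02235] tq [-0.076  0.783 -0.008] gap 0.0398
```

Contact: push force is about 4.3 N, so the foot bears about 3.5 N. That is in the middle of the band. I release, back off straight behind the wedge, then close the fingers for a light check push.

Request:
{"fn": "move_arm", "kwargs": {"moves": [[0.35, [0, 0, 0], [0, 0, 0]], [0.35, [0, 0, 0], [0, 0, 0]], [0.35, [0, 0, 0], [0, 0, 0]], [0.35, [0, 0, 0], [0, 0, 0]], [0.35, [0, 0, 0], [0, 0, 0]], [0.35, [-0.005, -0.0005, 0], [0, 0, 0]], [0.35, [-0.01, -0.001, 0], [0, 0, 0]], [0.35, [-0.015, -0.0015, 0], [0, 0, 0]], [0.35, [-0.008, -0.0008, 0], [0, 0, 0]], [0.35, [0, 0, 0], [0, 0, 0]]]}}

```text
time_s: 16.55
ee_pos: [0.4287, 0.0156, 0.022]
tcp_rot: [[-0.996, -0.094, -0.002], [-0.094, 0.996, 0.0], [0.002, 0.0, -1.0]]
wrist_force: [-1.2, -0.3, -0.8]
finger_gap: 0.0568
grasp_force: 0.0
```

Request:
{"fn": "move_arm", "kwargs": {"moves": [[1, [0, 0, 0], [0, 0, 0]], [1, [0, 0, 0], [0, 0, 0]], [1, [0, 0, 0], [0, 0, 0]], [1, [0, 0, 0], [0, 0, 0]], [1, [0, 0, 0], [0, 0, 0]], [1, [0, 0, 0], [0, 0, 0]], [1, [0, 0, 0], [0, 0, 0]], [1, [0, 0, 0], [0, 0, 0]], [1, [0.003, 0.0003, 0], [0, 0, 0]], [1, [0.003, 0.0003, 0], [0, 0, 0]]]}}

```text
time_s: 17.38
ee_pos: [0.437, 0.0161, 0.0225]
tcp_rot: [[-0.996, -0.095, 0.0], [-0.095, 0.996, -0.0], [-0.0, -0.0, -1.0]]
wrist_force: [0.4, -0.2, -1.0]
finger_gap: 0.0023
grasp_force: 0.0
```

```bash
python3 - <<'E'
from h import *
from plant import viewer
avgF(4)
c=viewer.capture('side')
for lo,hi in [((20,90,50),(36,255,255)),((45,120,40),(80,255,255))]:
    for k in blobs(c,lo,hi,40): print(rect(c,k,.012),k.reshape(-1,2).mean(0).round())
cv2.imwrite('pics/a5.png',cv2.resize(c['frame'][215:285,250:390],None,fx=5.5,fy=5.5,interpolation=cv2.INTER_CUBIC))
E
```

```text
t 17.58 F [ 0.1   0.22 -0.63] sd [0.31 0.49 0.72] p [0.4374  0.01604 0.02269] tq [ 0.01   0.033 -0.013] gap 0.0003
[381.3 191.3  78.7  38.4 140.2] [362. 294.]
[513.   26.1 106.   58.1   9.9] [321. 257.]
[  696.4 -4312.9  1099.1   190.7    87.3] [384.  77.]
```

View pics/a5.png

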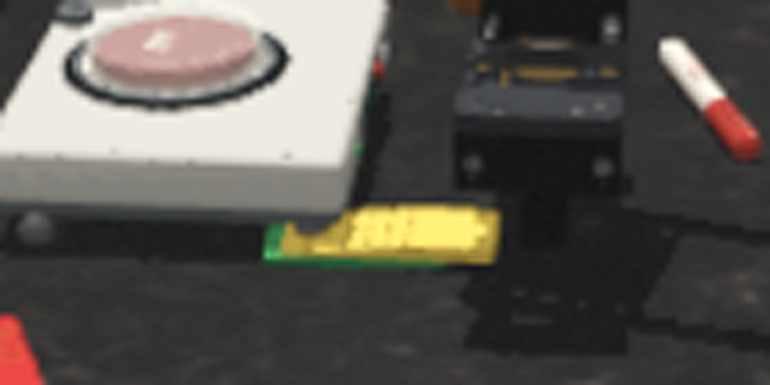

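The wedge sits flat on the packer with the foot on its slope at (320,222); the closed fingers are behind it. Now the check push.

Request:
{"fn": "move_arm", "kwargs": {"moves": [[1, [0.003, 0.0003, 0], [0, 0, 0]], [1, [0.003, 0.0003, 0], [0, 0, 0]], [1, [0.002, 0.0002, 0], [0, 0, 0]], [1, [0.001, 0.0001, 0], [0, 0, 0]], [1, [0.001, 0.0001, 0], [0, 0, 0]], [1, [0, 0, 0], [0, 0, 0]], [1, [0, 0, 0], [0, 0, 0]], [1, [0, 0, 0], [0, 0, 0]], [1, [0, 0, 0], [0, 0, 0]], [1, [0, 0, 0], [0, 0, 0]]]}}

```text
time_s: 18.47
ee_pos: [0.4467, 0.0171, 0.0225]
tcp_rot: [[-0.996, -0.095, -0.0], [-0.095, 0.996, 0.0], [0.0, 0.0, -1.0]]
wrist_force: [-0.8, -0.1, -0.3]
finger_gap: 0.0004
grasp_force: 0.0
```

```bash
python3 -c "
from h import *
avgF(5)"
```

```text
t 18.72 F [-0.52  0.23  0.07] sd [0.62 0.49 0.57] p [0.44677 0.01705 0.02255] tq [0.043 0.001 0.023] gap 0.0004
```

Request:
{"fn": "move_arm", "kwargs": {"moves": [[1, [0.0005, 0, 0], [0, 0, 0]], [1, [0.0005, 0, 0], [0, 0, 0]], [1, [0.0005, 0.0001, 0], [0, 0, 0]], [1, [0, 0, 0], [0, 0, 0]], [1, [0, 0, 0], [0, 0, 0]], [1, [0, 0, 0], [0, 0, 0]], [1, [0, 0, 0], [0, 0, 0]], [1, [0, 0, 0], [0, 0, 0]], [1, [0, 0, 0], [0, 0, 0]], [1, [0, 0, 0], [0, 0, 0]]]}}

```text
time_s: 19.55
ee_pos: [0.4483, 0.0171, 0.0225]
tcp_rot: [[-0.996, -0.094, -0.0], [-0.094, 0.996, -0.0], [0.0, -0.0, -1.0]]
wrist_force: [0.0, -0.0, 0.6]
finger_gap: -0.0
grasp_force: 0.0
```

```bash
python3 -c "
from h import *
avgF(5)"
```

```text
t 19.8 F [ 0.3  -0.11 -0.29] sd [0.48 0.58 0.39] p [0.4483  0.01716 0.02253] tq [ 0.021 -0.003 -0.012] gap 0.0008
```

Still free; the force is at noise level. I step on 1 mm at a time.

Request:
{"fn": "move_arm", "kwargs": {"moves": [[1, [0.0005, 0, 0], [0, 0, 0]], [1, [0.0005, 0.0001, 0], [0, 0, 0]], [1, [0, 0, 0], [0, 0, 0]], [1, [0, 0, 0], [0, 0, 0]], [1, [0, 0, 0], [0, 0, 0]], [1, [0, 0, 0], [0, 0, 0]], [1, [0, 0, 0], [0, 0, 0]], [1, [0, 0, 0], [0, 0, 0]], [1, [0, 0, 0], [0, 0, 0]], [1, [0, 0, 0], [0, 0, 0]]]}}

```text
time_s: 20.63
ee_pos: [0.4493, 0.0173, 0.0226]
tcp_rot: [[-0.996, -0.095, 0.0], [-0.095, 0.996, 0.0], [-0.0, 0.0, -1.0]]
wrist_force: [-0.2, -0.4, -0.4]
finger_gap: 0.0003
grasp_force: 0.0
```

```bash
python3 -c "
from h import *
avgF(5)"
```

```text
t 20.88 F [ 0.14 -0.11  0.08] sd [0.34 0.59 0.2 ] p [0.4493  0.01726 0.02254] tq [ 0.064  0.017 -0.006] gap 0.0006
```

Request:
{"fn": "move_arm", "kwargs": {"moves": [[1, [0.0005, 0, 0], [0, 0, 0]], [1, [0.0005, 0.0001, 0], [0, 0, 0]], [1, [0, 0, 0], [0, 0, 0]], [1, [0, 0, 0], [0, 0, 0]], [1, [0, 0, 0], [0, 0, 0]], [1, [0, 0, 0], [0, 0, 0]], [1, [0, 0, 0], [0, 0, 0]], [1, [0, 0, 0], [0, 0, 0]], [1, [0, 0, 0], [0, 0, 0]], [1, [0, 0, 0], [0, 0, 0]]]}}

```text
time_s: 21.72
ee_pos: [0.4497, 0.0173, 0.0224]
tcp_rot: [[-0.996, -0.095, -0.001], [-0.095, 0.996, -0.0], [0.001, 0.0, -1.0]]
wrist_force: [-5.1, -0.6, 3.4]
finger_gap: 0.0004
grasp_force: 2.6
```

```bash
python3 -c "
from h import *
avgF(5)"
```

```text
t 21.97 F [-5.51 -1.65  3.61] sd [0.07 0.6  0.18] p [0.44965 0.01732 0.02234] tq [-0.178  0.888 -0.03 ] gap 0.0004
```

The wedge resists about 5.5 N without moving, and some of that is vertical finger load adding friction. So it is snug with the foot load in band, and I stop pushing. I back off, rise, and go over the corner.

Request:
{"fn": "move_arm", "kwargs": {"moves": [[1, [-0.003, -0.0003, 0], [0, 0, 0]], [1, [-0.01, -0.001, 0], [0, 0, 0]], [1, [-0.005, 0, 0.02], [0, 0, 0]], [1, [0, 0, 0.035], [0, 0, 0]], [1, [0, 0, 0.035], [0, 0, 0]], [1, [0.02, 0.002, 0], [0, 0, 0]], [1, [0.03, 0.003, 0], [0, 0, 0]], [1, [0.03, 0.003, 0], [0, 0, 0]], [1, [0.025, 0.002, 0], [0, 0, 0]], [1, [0.015, 0.001, 0], [0, 0, 0]]]}}

```text
time_s: 22.8
ee_pos: [0.5548, 0.0272, 0.1132]
tcp_rot: [[-0.996, -0.095, 0.003], [-0.095, 0.996, 0.0], [-0.003, -0.0, -1.0]]
wrist_force: [-1.3, -0.3, 0.0]
finger_gap: 0.0004
grasp_force: 0.0
```

Request:
{"fn": "move_arm", "kwargs": {"moves": [[1, [0, 0, 0], [0, 0, 0]], [1, [0, 0, -0.01], [0, 0, 0]], [1, [0, 0, -0.01], [0, 0, 0]], [1, [0, 0, -0.008], [0, 0, 0]], [1, [0, 0, -0.005], [0, 0, 0]], [1, [0, 0, -0.003], [0, 0, 0]], [1, [0, 0, 0], [0, 0, 0]], [1, [0, 0, 0], [0, 0, 0]], [1, [0, 0, 0], [0, 0, 0]], [1, [0, 0, 0], [0, 0, 0]]]}}

```text
time_s: 23.63
ee_pos: [0.5528, 0.027, 0.0771]
tcp_rot: [[-0.996, -0.095, 0.001], [-0.095, 0.996, -0.0], [-0.001, -0.0, -1.0]]
wrist_force: [0.4, 0.2, -0.7]
finger_gap: 0.0005
grasp_force: 0.0
```

```bash
python3 - <<'E'
from h import *
from plant import viewer
avgF(3)
for n in('side','scene'):
    c=viewer.capture(n); pickle.dump(c,open(n+'5.pkl','wb'))
    a=pickle.load(open(n+'0.pkl','rb'))['frame']
    print(n)
a=pickle.load(open('side5.pkl','rb'))['frame'][195:275,240:360]; b=pickle.load(open('scene5.pkl','rb'))['frame'][190:280,300:440]
cv2.imwrite('pics/a6.png',np.hstack([cv2.resize(a,(390,260),interpolation=2),cv2.resize(b,(405,260),interpolation=2)]))
E
```

```text
t 23.78 F [-0.29 -0.06  0.45] sd [0.66 0.19 0.49] p [0.55267 0.02702 0.07701] tq [0.008 0.026 0.015] gap 0.0004
side
scene
```

View pics/a6.png

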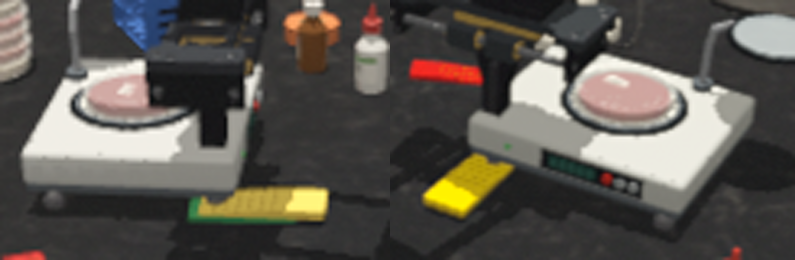

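The fingertips are just above the front left corner, the wedge and packer are in place under the foot, and the plate is on its stage. That makes 11 pictures, one over the limit of 10, so I view no more and rely on numbers. Pressing in small steps.

Request:
{"fn": "move_arm", "kwargs": {"moves": [[1, [0, 0, -0.001], [0, 0, 0]], [1, [0, 0, -0.001], [0, 0, 0]], [1, [0, 0, -0.001], [0, 0, 0]], [1, [0, 0, -0.0005], [0, 0, 0]], [1, [0, 0, 0], [0, 0, 0]], [1, [0, 0, 0], [0, 0, 0]], [1, [0, 0, 0], [0, 0, 0]], [1, [0, 0, 0], [0, 0, 0]], [1, [0, 0, 0], [0, 0, 0]], [1, [0, 0, 0], [0, 0, 0]]]}}

```text
time_s: 24.72
ee_pos: [0.5523, 0.027, 0.0731]
tcp_rot: [[-0.996, -0.095, 0.0], [-0.095, 0.996, -0.0], [-0.0, -0.0, -1.0]]
wrist_force: [1.0, -0.4, 0.2]
finger_gap: 0.0002
grasp_force: 0.0
```

Request:
{"fn": "move_arm", "kwargs": {"moves": [[1, [0, 0, -0.0005], [0, 0, 0]], [1, [0, 0, -0.0005], [0, 0, 0]], [1, [0, 0, 0], [0, 0, 0]], [1, [0, 0, 0], [0, 0, 0]], [1, [0, 0, 0], [0, 0, 0]], [1, [0, 0, 0], [0, 0, 0]], [1, [0, 0, 0], [0, 0, 0]], [1, [0, 0, 0], [0, 0, 0]], [1, [0, 0, 0], [0, 0, 0]], [1, [0, 0, 0], [0, 0, 0]]]}}

```text
time_s: 25.55
ee_pos: [0.5524, 0.0271, 0.0723]
tcp_rot: [[-0.996, -0.095, 0.0], [-0.095, 0.996, -0.0], [-0.0, -0.0, -1.0]]
wrist_force: [-2.4, 0.0, 5.7]
finger_gap: 0.0002
grasp_force: 2.7
```

Request:
{"fn": "move_arm", "kwargs": {"moves": [[1, [0, 0, -0.0004], [0, 0, 0]], [1, [0, 0, 0], [0, 0, 0]], [1, [0, 0, 0], [0, 0, 0]], [1, [0, 0, 0], [0, 0, 0]], [1, [0, 0, 0], [0, 0, 0]], [1, [0, 0, 0], [0, 0, 0]], [1, [0, 0, 0], [0, 0, 0]], [1, [0, 0, 0], [0, 0, 0]], [1, [0, 0, 0], [0, 0, 0]], [1, [0, 0, 0], [0, 0, 0]]]}}

```text
time_s: 26.38
ee_pos: [0.5524, 0.027, 0.0723]
tcp_rot: [[-0.996, -0.095, 0.0], [-0.095, 0.996, -0.0], [-0.0, -0.0, -1.0]]
wrist_force: [-3.7, 0.6, 8.9]
finger_gap: 0.0006
grasp_force: 4.1
```

```bash
python3 -c "
from h import *
avgF(5)"
```

```text
t 26.63 F [-3.13 -0.25  8.34] sd [0.15 0.65 0.1 ] p [0.55242 0.02706 0.07232] tq [0.062 0.659 0.024] gap 0.0005
```

It takes 8.3 N with the height unchanged (72.3 mm), so there is no rocking. I lift off, retreat clear and check by numbers that nothing moved.

Request:
{"fn": "move_arm", "kwargs": {"moves": [[1, [0, 0, 0.003], [0, 0, 0]], [1, [0, 0, 0.01], [0, 0, 0]], [1, [0, 0, 0.025], [0, 0, 0]], [1, [0, 0, 0.035], [0, 0, 0]], [1, [0, 0, 0.035], [0, 0, 0]], [1, [-0.02, 0.02, 0.02], [0, 0, 0]], [1, [-0.03, 0.025, 0], [0, 0, 0]], [1, [-0.03, 0.025, 0], [0, 0, 0]], [1, [-0.02, 0.02, 0], [0, 0, 0]], [1, [0, 0, 0], [0, 0, 0]]]}}

```text
time_s: 27.47
ee_pos: [0.449, 0.1199, 0.1999]
tcp_rot: [[-0.995, -0.097, -0.001], [-0.097, 0.995, 0.002], [0.001, 0.002, -1.0]]
wrist_force: [0.7, -0.3, -0.6]
finger_gap: 0.0004
grasp_force: 0.0
```

```bash
python3 - <<'E'
from h import *
from plant import viewer
for n in('side','scene'):
    c=viewer.capture(n); o=pickle.load(open(n+'0.pkl','rb'))
    for nm,lo,hi in [('yel',(20,90,50),(36,255,255)),('green',(45,120,40),(80,255,255))]:
        for k in blobs(c,lo,hi,40): print(n,nm,rect(c,k,.01),k.reshape(-1,2).mean(0).round())
    # registration of the counter & plate patches against the first picture
    x,y,w,h=(250,212,50,44) if n=='side' else (355,205,70,55)
    t=o['frame'][y:y+h,x:x+w]; r=cv2.matchTemplate(c['frame'][y-8:y+h+8,x-8:x+w+8],t,cv2.TM_CCOEFF_NORMED); print(n,'counter shift',np.array(cv2.minMaxLoc(r)[3])-8,r.max().round(3))
avgF(2)
E
```

```text
side yel [381.6 188.2  79.   38.6 140.2] [362. 294.]
side yel [513.8  22.4 106.4  58.3   9.9] [321. 257.]
side yel [  567.  -3894.   1982.3   263.     94.9] [388.  84.]
side counter shift [0 0] 1.0
scene yel [373.8 171.4  78.6  45.5 138.8] [250. 256.]
scene yel [500.7  22.8 101.1  50.8   4. ] [326. 253.]
scene yel [904.1 527.3 168.1  93.4  92.4] [281. 158.]
scene green [3367.6 1647.2 2418.1  206.6   27.6] [365.  39.]
scene counter shift [0 0] 1.0
t 27.67 F [-0.05  0.58 -0.08] sd [0.06 0.03 0.28] p [0.45288 0.11694 0.20025] tq [0.023 0.005 0.019] gap 0.0003
```

The counter and plate show no shift, the wedge has stayed where I left it, and the arm is clear.

```bash
python3 -c "
from plant import order
print(order.finish_job())"
```

```text
the job is handed in; nothing more can be done
None
```

The packer and wedge are set under the short foot, which by the push force bears roughly 3–4 N; the corner took an 8.3 N press without rocking, the counter and plate did not shift, and the job was handed in at about 28 s, though I viewed 11 pictures, one over the limit of 10.

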